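# Prop open the cover of the sample enclosure

### The arm

A 6-joint arm with a two-finger parallel gripper is mounted at the origin on the work surface. World frame = base frame: x ahead of the robot, y to its left, z up, the work surface at z = 0. Lengths are in m, angles in degrees, forces in N, time in s.
With the tool pointing down it reaches from about 0.275 to 0.75 m from the base axis. Payload 10.2 kg.
Tool frame: the origin (TCP) lies at the very end of the fingers, on their centre line; the grasp point (between the pads) lies 19 mm behind it; z points along the fingers, y is the line along which they close (so a half turn about z gives the same grasp; the last joint's range is limited). The gripper opens to 88 mm and grips with 3 to 60 N. Pads are 18 mm wide; open, the fingers measure 123 mm over their backs; the gripper's body (75 mm by 187 mm) begins 45 mm behind the grasp point.
Start: joints at [59.565, 17.928, 85.812, -0, 76.261, -12.8], TCP at [0.159, 0.5, 0.239] pointing down, gripper open.
Joint ranges: [-168.41, 168.41], [-55.51, 124.54], [10.69, 146.95], [-70.63, 250.63], [1, 178], [-165.06, 165.06]. Speed limits (degrees/s): [136.94, 136.94, 172.46, 180, 180, 180].

### API

Orientations are given as [roll, pitch, yaw] about the fixed x, y, z axes, in that order (R = Rz(yaw) Ry(pitch) Rx(roll)).
In Python, from workcell import * gives the robot as it stands. The module is installed in compiled form; this text tells all that it offers.
- The arm moves only by the tool move_arm, never from a script. Its arguments are lists of equal length, an entry for each row: "xyz": the shift along the tool's x, y, z in mm, a list of three; "rotation": the turn, a rotation vector about the tool's x, y, z in rad, a list of three. In form: {"xyz": [[x, y, z], ...], "rotation": [[wx, wy, wz], ...]}. A call has exactly 8 rows; each row shifts and turns the commanded pose from where the row before left it, along the tool's axes as they then stand; what a row does not reach is not made up. A row lasts 1/10 s, in which the tool goes at most 50 mm and 8.59 degrees, less where a joint would pass 70% of its speed; a pose out of reach is approached as far as the arm can. A call is refused whole if a number of a shift passes 50 or a number of a turn 0.15, either way. A call with a gripper value outside its range is refused whole. "fingers" is the finger opening in mm, from 0 to 88.1, set as the call begins (left out, the last holds). The fingers move at their own pace and stop on an object; "squeeze" is the grip in N (left out, the last holds). Time passes only in rows, so rows that do not move let the fingers close, or fill a call up. It gives the time, the measured TCP pose, the force, the opening and the grip force at its end, in the units of the state.
- get_state(): the state, without advancing time (a new reading comes with each control period).
- read_camera(name): name is "scene" or "top" or "wrist"; returns (picture, depth): 420x560x3 uint8, red, green, blue; 420x560 float32, m along the optical axis (not along the pixel's ray), 0 where there is no reading.
- calibration(name): a dict with "fx", "fy", "cx", "cy" (pixels), "origin" and "rotation" of the camera in the world; the wrist camera has in their place "tool_from_camera" (4x4, takes a point from camera to tool coordinates, whose origin is the TCP and whose axes are the flange's). Camera axes: x right, y up, looking along -z (the intrinsics and any distortion apply to the point x, -y, -z); pixel columns grow to the right and rows downward; lengths in m; the calibration is good to about 2 mm. A picture is of the moment at which its call begins: read the wrist's pose just before it. calibration takes no time and is no camera call.
- finish_job(): hands the job in; it is judged then, once.
The state is a dict: "time_s": time; "joint_pos": joint angles; "qvel": joint speeds; "effort": joint torques, N m; "tool_pos": TCP position; "tcp_rot": TCP orientation; "ft_force": force on the tool from outside, world axes, zero at the start; "ft_torque": the same for the moment, N m; "gripper_width": finger opening in m; "finger_force": force on a finger pad.
Only numpy, scipy, OpenCV 4.12 (cv2) and the standard library are available. Lean on these libraries where they do the work, as an engineer would, in place of code of your own. Each camera call takes 0.05 s, during which the arm holds its last target. There are 200 camera calls.

### The job

Open the sample enclosure: lift its hinged cover by the handle, swing the prop rod up out of the enclosure and let the cover down onto it so that the rod's ball end sits home in the holding socket under the cover and the cover rests propped. Do not let the cover slam, leave the things around the enclosure where they are, and let go at the end.

Things in the scene. Friction and masses are not known exactly. Their poses are not given: they have to be found in the camera images.
- enclosure: Black sheet-metal box with a hinged cover, fixed to the bench: 300 mm along its x, 210 mm along its y, 100 mm high, walls 4 mm. Origin: centre of its underside; z up. The cover's hinge runs along x at y = +105 mm (the top of the +y wall); it opens at the -y side. Inside on the floor is a low sample stage (its top 24 mm above the bench), otherwise it is empty.
- cover (a joint): Angle of the cover about its hinge: 0 shut, grows as the -y edge rises, stop at 1.2. The hinge is stiff: the cover stays at any angle where it is left (about 5 N up at the handle lifts it, about 1 to 2 N down lowers it). The cover has to be raised to about 0.95 or more for the rod to pass under its socket; with the rod seated it stands at 0.785.
- hinge_line (a point): Middle of the cover's hinge axis, at the enclosure's x = 0, y = +105 mm, 100 mm above the bench. Axes as the enclosure.
- handle (a point): Middle of the straight round steel bar of the cover's handle: bar 10 mm thick, 110 mm long, parallel to the hinge, 38 mm out from the free edge of the cover (33 mm clear gap), 250 mm from the hinge axis and 2 mm above the plane through it. Turns with the cover (axes are the cover's: as the enclosure's when shut).
- holding_hole (a point): Where the ball's centre lies when seated in the holding socket: a small steel funnel, open downwards, under the cover, 150 mm from the hinge axis towards the handle, 25 mm to +x of the middle. The point lies 5.5 mm below the cover's underside (the hinge axis lies in the underside). The funnel is 13 mm wide at the cover and flares 25 degrees each way down to about 29 mm wide at its mouth, 16 mm below the cover.
- prop_rod (a joint): Angle of the prop rod about its pivot: 0 when it lies level inside the enclosure pointing to +y (towards the hinge), grows as its ball end swings up and back towards the -y side; stop at 1.6. The pivot is stiff: the rod stays where it is left (about 1 N at the sleeve moves it). Seated it stands at 1.03.
- rod_pivot (a point): Pivot of the prop rod, axis along the enclosure's x: at the enclosure's x = +25 mm, y = -83 mm, 72 mm above the bench (28 mm below the rim), 18 mm inside the -y wall.
- rod_sleeve (a point): Middle of the black plastic grip sleeve on the steel prop rod, 92 mm from the pivot: sleeve 14 mm thick and 40 mm long, rod 8 mm thick. Turns with the rod (y along the rod to its end).
- rod_tip (a point): Centre of the 11 mm ball at the free end of the prop rod, 152 mm from the pivot. Turns with the rod.
- meter: Beige instrument, 90 x 130 x 50 mm, standing loose near the enclosure, a bystander; origin under its centre.
- reference_cell: Flat aluminium block 70 x 70 x 18 mm with a small dark cell, loose, a bystander; origin under its centre.
- lens_tube: Black tube 52 mm across, 50 mm high, loose, a bystander; origin under its centre.
- screwdriver: Screwdriver lying loose on the bench, a bystander.

How it is judged (in metres and radians):
On the way, in this order (a step that is already met when the one before it is completed fails the run):
1. the cover is raised clear above its propped angle (over 0.85 rad) (value of joint cover above 0.85 rad), for 0.2 s.
2. the prop rod is swung up (over 0.8 rad) under the raised cover (value of joint prop_rod above 0.8 rad and value of joint cover above 0.7 rad), for 0.2 s.
At the end, for the whole second after the job is handed in: The ball at the rod's end is within 5 mm of its seat in the holding socket, the cover rests still on it at 0.785 +- 0.045 rad, and the four bystanders are within 30 mm of where they stood (distance between rod_tip and holding_hole below 0.005 m and value of joint cover between 0.74 and 0.83 rad and velocity of joint cover between -0.05 and 0.05 rad/s and distance of each of meter, reference_cell, lens_tube, screwdriver from where it was at the start of the episode below 0.03 m); the robot touches nothing.
It fails at once if the cover slams (falls faster than 2.5 rad/s) (velocity of joint cover below -2.5 rad/s).
It fails at once if a bystander is knocked away (moved over 50 mm) (distance of any of meter, reference_cell, lens_tube, screwdriver from where it was at the start of the episode above 0.05 m).
It also fails if it takes over 69 s, if anything falls off the work surface, if the arm or the gripper's body presses on something with over 40 N, if the wrist force passes 120 N, or if a joint passes its speed limit or range.

## Working session

There is one attempt and no reset: what is moved stays moved. The work goes in short steps, Python scripts to look and compute and a tool call to move; the robot and the scene stay as the last step left them, time stands still between calls to the robot, and variables do not carry over. Pictures are saved under pics/ and viewed, at most 10 in all, crops included, and the job is handed in when it is done.

Besides the shell and the picture viewer there is one more tool, called after ">>>" by a JSON object that holds its "fn" and its "kwargs", one argument or row to a line. move_arm: Moves the arm, as the interface text tells. Its arguments: {"type":"object","properties":{"xyz":{"type":"array"},"rotation":{"type":"array"},"fingers":{"type":"number"},"squeeze":{"type":"number"}},"required":["xyz","rotation"]}

```bash
mkdir -p pics; python3 - <<'E'
from workcell import *
import cv2,numpy as np
for n in ("top","scene"):
    p,d=read_camera(n); cv2.imwrite(f"pics/{n}0.png",p[:,:,::-1]); np.save(f"pics/{n}0.npy",d); print(n,calibration(n))
s=get_state(); print(s['time_s'],s['tool_pos'],s['tcp_rot'],s['ft_force'])
print(calibration("wrist"))
E
```

```text
top {'fx': 451.38189837166925, 'fy': 451.38189837166925, 'cx': 283.39758488739375, 'cy': 209.0797732630677, 'origin': array([0.37049543, 0.01461124, 1.15699751]), 'rotation': array([  8.04822156,   0.41140499, -91.34008026])}
scene {'fx': 386.29097949004284, 'fy': 386.29097949004284, 'cx': 273.66461716461174, 'cy': 215.2872313892826, 'origin': array([0.91311976, 0.56677648, 0.78097154]), 'rotation': array([ 45.08886293,  -0.95184981, 145.76811753])}
0.1 [0.15894606 0.50011777 0.23823922] [-1.79934885e+02 -1.30732524e-02  1.62366498e+02] [1.22493302 0.18036757 0.26279877]
{'fx': 310.62559720799027, 'fy': 310.62559720799027, 'cx': 279.43342949171176, 'cy': 209.18829196248163, 'tool_from_camera': array([[ 7.12397717e-04,  9.53506954e-01,  3.01370173e-01,
         7.82285011e-02],
       [ 9.99999551e-01, -8.67531474e-04,  3.80926533e-04,
         2.42019087e-04],
       [ 6.24664208e-04,  3.01369767e-01, -9.53507144e-01,
        -1.45948356e-01],
       [ 0.00000000e+00,  0.00000000e+00,  0.00000000e+00,
         1.00000000e+00]])}
```

View pics/top0.png

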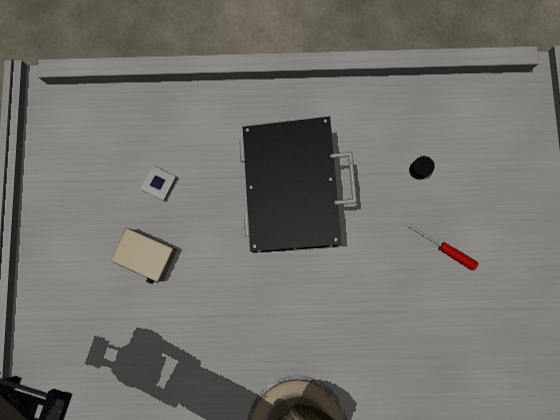

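View pics/scene0.png

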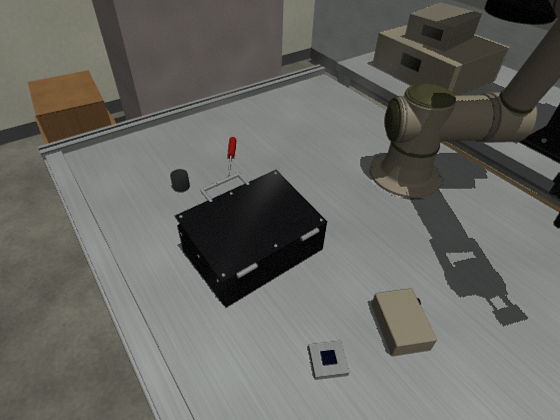

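The top view shows the black enclosure at px (245–340, 118–250), with the handle bar on the right at about (350, 180), which is the world -y side. The hinges are on the left (+y). The bystanders are clear of the handle side, apart from the lens tube at (422,167) and the screwdriver at (440,245).

```bash
cat > h.py <<'E'
from workcell import *
import cv2,numpy as np
from scipy.spatial.transform import Rotation as R
def ray(n,u,v):
    c=calibration(n); d=np.array([(u-c['cx'])/c['fx'],-(v-c['cy'])/c['fy'],-1.])
    return np.array(c['origin']), R.from_euler('xyz',c['rotation'],degrees=True).as_matrix()@d
def onplane(n,u,v,z):
    o,d=ray(n,u,v); return o+d*(z-o[2])/d[2]
E
python3 - <<'E'
from h import *
p=cv2.imread('pics/top0.png'); d=np.load('pics/top0.npy')
m=(p.max(2)<60).astype(np.uint8); 
n,l,s,c=cv2.connectedComponentsWithStats(m)
i=l[185,290]; print(s[i])
m=cv2.morphologyEx((l==i).astype(np.uint8),cv2.MORPH_CLOSE,np.ones((9,9)))
cn=max(cv2.findContours(m,0,1)[0],key=cv2.contourArea)
r=cv2.minAreaRect(cn); b=cv2.boxPoints(r); print(b)
pt=lambda u,v:(lambda o,dd:o+dd*d[v,u])(*ray('top',u,v))
print('cover depth pts',[pt(u,v).round(4) for u,v in((260,140),(320,140),(290,185),(260,235),(320,235))])
for u,v in b: print(onplane('top',u,v,.103).round(4))
# cover screws (bright on black) and handle
g=p.min(2); 
q=[]
for v in range(160,200,3):
    row=g[v,343:362].astype(int); u=343+row.argmax(); q.append(onplane('top',u,v,.102)[:2]); print(u,v,row.max(),q[-1].round(4), pt(u,v).round(4))
for (u,v) in ((422,166),(440,246),(406,225),(476,267)): print(onplane('top',u,v,.03).round(3))
E
```

```text
[  243   117    99   136 11395]
[[240.38107  123.350815]
 [331.84085  116.404495]
 [341.6605   245.69667 ]
 [250.20071  252.64299 ]]
cover depth pts [array([0.6874, 0.0708, 0.1089]), array([ 0.6778, -0.0712,  0.129 ]), array([0.5738, 0.0019, 0.1194]), array([0.4594, 0.0746, 0.1072]), array([ 0.4544, -0.0635,  0.1278])]
[0.7321 0.1181 0.103 ]
[ 0.7439 -0.1042  0.103 ]
[ 0.4302 -0.115   0.103 ]
[0.4192 0.0983 0.103 ]
350 160 136 [ 0.6346 -0.1435] [ 0.6251 -0.1379  0.1398]
354 163 135 [ 0.627  -0.1528] [ 6.519e-01 -1.690e-01 -4.000e-04]
351 166 153 [ 0.6198 -0.1453] [ 0.6099 -0.1389  0.144 ]
351 169 149 [ 0.6125 -0.145 ] [ 0.6034 -0.1389  0.1419]
358 172 134 [ 0.6048 -0.1613] [ 0.6268 -0.1778  0.0029]
352 175 149 [ 0.5978 -0.1467] [ 0.5891 -0.1405  0.1427]
352 178 156 [ 0.5905 -0.1464] [ 0.5822 -0.1403  0.142 ]
352 181 139 [ 0.5833 -0.146 ] [ 0.575  -0.1398  0.1431]
353 184 148 [ 0.576  -0.1481] [ 0.5678 -0.1416  0.1439]
353 187 157 [ 0.5687 -0.1478] [ 0.5612 -0.1416  0.1419]
353 190 156 [ 0.5615 -0.1474] [ 0.5541 -0.1412  0.1427]
354 193 137 [ 0.5542 -0.1495] [ 0.5473 -0.1433  0.1418]
354 196 155 [ 0.547  -0.1491] [ 0.54   -0.1426  0.1439]
354 199 151 [ 0.5398 -0.1488] [ 0.5338 -0.143   0.1394]
[ 0.632 -0.337  0.03 ]
[ 0.428 -0.368  0.03 ]
[ 0.482 -0.287  0.03 ]
[ 0.374 -0.453  0.03 ]
```

```bash
python3 -c "
import cv2;p=cv2.imread('pics/top0.png')[105:265,225:375];cv2.imwrite('pics/crop0.png',cv2.resize(p,None,fx=3.7,fy=3.7,interpolation=2))"
```

```text
(no output)
```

View pics/crop0.png

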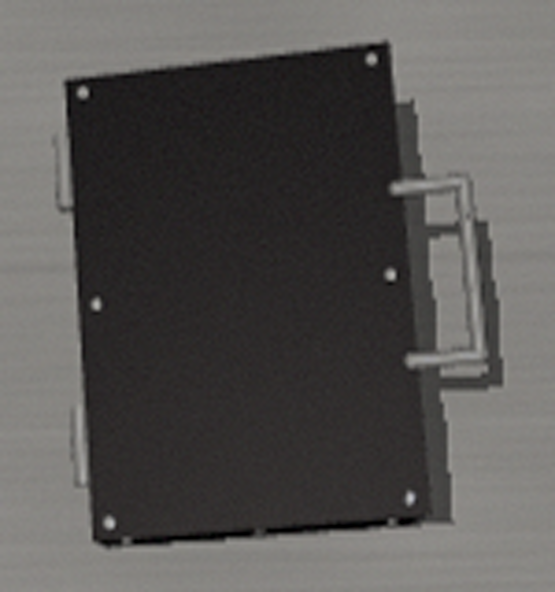

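The crop shows cover corners at crop px (66,80), (388,42), (427,518), (94,543), and the handle bar from (462,178) to (480,355). Depth shows the cover rising towards the handle, so it starts slightly ajar.

```bash
python3 - <<'E'
from h import *
d=np.load('pics/top0.npy')
# cover plane fit from depth
P=[]
for v in range(130,240,4):
    for u in range(256,326,4):
        o,dd=ray('top',u,v)
        if d[v,u]>0: P.append(o+dd*d[v,u])
P=np.array(P); A=np.c_[P[:,:2],np.ones(len(P))]; k,*_=np.linalg.lstsq(A,P[:,2],rcond=None)
print('plane',k,'res',np.std(A@k-P[:,2]),'slope',np.hypot(*k[:2]))
def onpl(u,v,off=0):
    o,dd=ray('top',u,v); t=(k[0]*o[0]+k[1]*o[1]+k[2]+off-o[2])/(dd[2]-k[0]*dd[0]-k[1]*dd[1]); return o+t*dd
px=lambda a,b:(225+(a+.5)/3.7-.5,105+(b+.5)/3.7-.5)
C=[onpl(*px(*q)) for q in((66,80),(388,42),(427,518),(94,543))]
for c in C: print(c.round(4))
print([np.linalg.norm(C[i]-C[i-1]).round(4) for i in range(4)])
for q in((462,180),(471,267),(480,355)): print('bar',onpl(*px(*q)).round(4))
E
```

```text
plane [ 0.00532802 -0.14039697  0.11725384] res 0.0019581437467544277 slope 0.14049803387506896
[0.7239 0.1129 0.1053]
[ 0.7339 -0.0951  0.1345]
[ 0.4309 -0.1075  0.1346]
[0.4219 0.0985 0.1057]
[np.float64(0.3023), np.float64(0.2103), np.float64(0.3032), np.float64(0.2082)]
bar [ 0.641  -0.1374  0.14  ]
bar [ 0.5854 -0.1405  0.1401]
bar [ 0.53   -0.1436  0.1402]
```

The cover measures 303 x 209 mm, which agrees with the given size. The enclosure yaw is about 2.75°, the hinge middle is at (0.573, 0.106), and the cover is ajar at about 0.14 rad. Next I turn the tool so its x lies along the enclosure's +y.

>>> {"fn": "move_arm", "kwargs": {
  "xyz": [
    [0,0,0],
    [0,0,0],
    [0,0,0],
    [0,0,0],
    [0,0,0],
    [0,0,0],
    [0,0,0],
    [0,0,0]
  ],
  "rotation": [
    [0,0,0.15],
    [0,0,0.15],
    [0,0,0.15],
    [0,0,0.15],
    [0,0,0.15],
    [0,0,0.15],
    [0,0,0.15],
    [0,0,0.15]
  ],
  "fingers": 0,
  "squeeze": 10
}}

```text
time_s: 0.9
tool_pos: [0.159, 0.5002, 0.2384]
tcp_rot: [-180.0, 0.0, 93.3]
ft_force: [-1.0, -0.8, 0.1]
gripper_width: 0.0259
finger_force: 0.0
```

>>> {"fn": "move_arm", "kwargs": {
  "xyz": [
    [-20,12,-4],
    [-43,25,-4],
    [-43,25,-4],
    [-43,25,-4],
    [-43,25,-4],
    [-43,25,-4],
    [-43,25,-4],
    [-43,25,-4]
  ],
  "rotation": [
    [0,0,0],
    [0,0,0],
    [0,0,0],
    [0,0,0],
    [0,0,0],
    [0,0,0],
    [0,0,0],
    [0,0,0]
  ]
}}

```text
time_s: 1.7
tool_pos: [0.3665, 0.1899, 0.2709]
tcp_rot: [180.0, -0.0, 93.6]
ft_force: [1.5, 1.2, -0.7]
gripper_width: 0.0004
finger_force: 0.0
```

>>> {"fn": "move_arm", "kwargs": {
  "xyz": [
    [-43,25,0],
    [-43,25,0],
    [-43,25,0],
    [-43,25,0],
    [-43,25,0],
    [-43,25,0],
    [-43,25,0],
    [-43,25,0]
  ],
  "rotation": [
    [0,0,0],
    [0,0,0],
    [0,0,0],
    [0,0,0],
    [0,0,0],
    [0,0,0],
    [0,0,0],
    [0,0,0]
  ]
}}

```text
time_s: 2.5
tool_pos: [0.5879, -0.1409, 0.2703]
tcp_rot: [-180.0, -0.0, 93.6]
ft_force: [0.8, 0.6, -0.3]
gripper_width: 0.0003
finger_force: 0.0
```

>>> {"fn": "move_arm", "kwargs": {
  "xyz": [
    [-30,10,0],
    [0,0,0],
    [0,0,0],
    [0,0,0],
    [0,0,0],
    [0,0,0],
    [0,0,0],
    [0,0,0]
  ],
  "rotation": [
    [0,0,0.01],
    [0,0.1,0],
    [0,0.14,0],
    [0,0.14,0],
    [0,0.14,0],
    [0,0.14,0],
    [0,0.125,0],
    [0,0,0]
  ]
}}

```text
time_s: 3.3
tool_pos: [0.5985, -0.17, 0.2677]
tcp_rot: [-179.6, -45.2, 92.6]
ft_force: [-0.4, 0.1, 0.1]
gripper_width: 0.0005
finger_force: 0.0
```

```bash
cat >> h.py <<'E'
yaw=np.radians(2.75); ex=np.array([np.cos(yaw),np.sin(yaw),0]); ey=np.array([-np.sin(yaw),np.cos(yaw),0]); ez=np.array([0,0,1.])
HG=np.array([.5729,.1057,.1])
def E(x,y,z): return HG+ex*x/1e3+ey*(y-105)/1e3+ez*(z-100)/1e3   # enclosure mm -> world
def toE(p): q=np.array(p)-HG; return np.array([q@ex,q@ey,q[2]])*1e3+[0,105,100]
def tool(): s=get_state(); return s,np.array(s['tool_pos']),R.from_euler('xyz',s['tcp_rot'],degrees=True).as_matrix()
def target(x,y,z,tilt):  # tilt deg from down toward +y
    t=np.radians(tilt); Rt=np.c_[ey*np.cos(t)+ez*np.sin(t),ex,ey*np.sin(t)-ez*np.cos(t)]
    s,p,M=tool(); print('E now',toE(p).round(1),'joints',np.round(s['joint_pos'],1),'F',np.round(s['ft_force'],1))
    print('shift mm',((E(x,y,z)-p)@M*1e3).round(1),'rotvec',R.from_matrix(M.T@Rt).as_rotvec().round(3))
E
python3 - <<'E'
from h import *
a=.14; by=105-250*np.cos(a); bz=100+250*np.sin(a)+2
s=.7071; n=np.array([s,s]); t=np.array([s,-s]); b=np.array([by,bz]); print(b)
q=b-34*n-60*t; target(-15,*q,45)
q=b-20*n+20*t; target(-15,*q,45)
E
```

```text
[-142.55399905  136.88577866]
E now [  12.4 -171.6  267.7] joints [-39.2  42.9  53.2  35.  113.7 -36.2] F [-0.4  0.1  0.1]
shift mm [-106.2  -26.9   52.7] rotvec [-0.005 -0.004 -0.002]
E now [  12.4 -171.6  267.7] joints [-39.2  42.9  53.2  35.  113.7 -36.2] F [-0.4  0.1  0.1]
shift mm [-92.5 -26.6 132.8] rotvec [-0.005 -0.004 -0.002]
```

>>> {"fn": "move_arm", "kwargs": {
  "xyz": [
    [-35,-9,0],
    [-35,-9,0],
    [-36,-9,0],
    [0,0,20],
    [0,0,30],
    [0,0,30],
    [0,0,30],
    [0,0,22]
  ],
  "rotation": [
    [0,0,0],
    [0,0,0],
    [0,0,0],
    [0,0,0],
    [0,0,0],
    [0,0,0],
    [0,0,0],
    [0,0,0]
  ]
}}

```text
time_s: 4.1
tool_pos: [0.5708, -0.1496, 0.1017]
tcp_rot: [-180.0, -44.8, 93.2]
ft_force: [0.3, -0.1, 0.7]
gripper_width: 0.0006
finger_force: 0.0
```

```bash
python3 - <<'E'
from h import *
p,d=read_camera('scene'); cv2.imwrite('pics/s1.png',cv2.resize(p[120:320,130:410,::-1],None,fx=2.7,fy=2.7))
target(-15,0,0,45)
a=.14; r0=None
# arc: bar displacement steps in tool axes (45deg tilt, fixed) for cover angle
f=lambda a:np.array([105-250*np.cos(a)+2*np.sin(a),100+250*np.sin(a)+2*np.cos(a)])
s=.7071
A=np.linspace(.14,1.12,17)
for a0,a1 in zip(A,A[1:]): 
    D=f(a1)-f(a0); print(a1.round(3),(D@[s,s]).round(1),(D@[s,-s]).round(1))
E
```

```text
E now [ -14.9 -147.7   99.8] joints [-39.1  47.3  71.1  31.5  94.8 -49.2] F [ 0.8  1.4 -2.5]
shift mm [ 34.1   1.6 174.9] rotvec [-0.009  0.001  0.004]
0.201 12.6 -8.7
0.262 13.1 -7.9
0.324 13.5 -7.1
0.385 14.0 -6.3
0.446 14.3 -5.4
0.508 14.6 -4.5
0.569 14.9 -3.6
0.63 15.1 -2.7
0.691 15.2 -1.8
0.753 15.3 -0.8
0.814 15.3 0.1
0.875 15.3 1.0
0.936 15.2 2.0
0.998 15.0 2.9
1.059 14.8 3.8
1.12 14.6 4.7
```

View pics/s1.png

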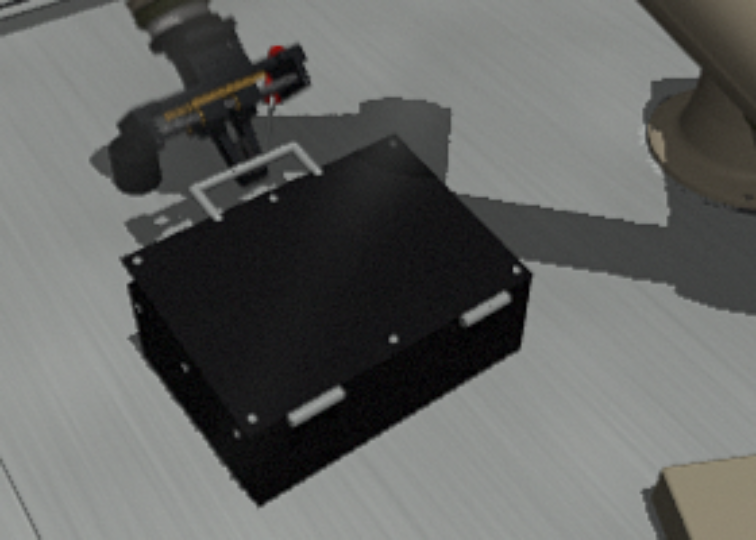

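The fingers are under the handle bar, at crop px (245,165) and midway along it. Lifting along the arc.

>>> {"fn": "move_arm", "kwargs": {
  "xyz": [
    [8,0,0],
    [8,0,-3],
    [10,0,-7],
    [12,0,-8],
    [13,0,-7],
    [13,0,-7],
    [14,0,-6],
    [14,0,-5]
  ],
  "rotation": [
    [0,0,0],
    [0,0,0],
    [0,0,0],
    [0,0,0],
    [0,0,0],
    [0,0,0],
    [0,0,0],
    [0,0,0]
  ]
}}

```text
time_s: 4.95
tool_pos: [0.5695, -0.1169, 0.1995]
tcp_rot: [179.9, -44.9, 93.1]
ft_force: [3.7, -4.8, -2.7]
gripper_width: 0.0003
finger_force: 2.5
```

```bash
cat >> h.py <<'E'
def cover(name='top',d=None,k=''):
    if d is None: p,d=read_camera(name); cv2.imwrite(f'pics/c{k}.png',p[:,:,::-1])
    vv,uu=np.mgrid[0:420:2,0:560:2]; vv=vv.ravel();uu=uu.ravel()
    P=[]
    for u,v in zip(uu,vv):
        if d[v,u]>0:
            o,dd=ray2[name](u,v); P.append(toE(o+dd*d[v,u]))
    return np.array(P)
ray2={}
for _n in('top','scene'):
    _c=calibration(_n); _M=R.from_euler('xyz',_c['rotation'],degrees=True).as_matrix()
    ray2[_n]=lambda u,v,c=_c,M=_M:(np.array(c['origin']),M@np.array([(u-c['cx'])/c['fx'],-(v-c['cy'])/c['fy'],-1.]))
def covang(k=''):
    P=cover(k=k); m=(abs(P[:,0])<140)&(P[:,2]>100)&(P[:,1]<85)&(P[:,1]>-140)&((abs(P[:,0])>70))
    a=np.arctan2(P[m,2]-100,105-P[m,1]); r=np.hypot(P[m,2]-100,105-P[m,1]); a=a[(r>60)&(r<200)]
    print('cover ang median',np.median(a).round(3),np.percentile(a,[15,85]).round(3),len(a))
E
python3 - <<'E'
from h import *
covang(); target(-15,0,0,45)
E
```

```text
cover ang median 0.525 [0.51  0.549] 751
E now [ -13.8 -116.2  201.6] joints [-37.   38.6  70.5  33.5 101.3 -42.6] F [-0.8 -0.3 -0.3]
shift mm [-59.8  -1.1 224.9] rotvec [-0.002  0.002  0.006]
```

>>> {"fn": "move_arm", "kwargs": {
  "xyz": [
    [12,0,2],
    [15,0,-2],
    [15,0,-1],
    [15,0,0],
    [15,0,1],
    [15,0,2],
    [15,0,2],
    [15,0,3]
  ],
  "rotation": [
    [0,0,0],
    [0,0,0],
    [0,0,0],
    [0,0,0],
    [0,0,0],
    [0,0,0],
    [0,0,0],
    [0,0,0]
  ]
}}

```text
time_s: 5.8
tool_pos: [0.5644, -0.0286, 0.2764]
tcp_rot: [-180.0, -45.0, 93.0]
ft_force: [-0.1, -5.2, -1.0]
gripper_width: 0.0001
finger_force: 1.8
```

```bash
python3 - <<'E'
from h import *
covang(); target(-15,0,0,45)
E
```

```text
cover ang median 0.996 [0.986 1.022] 586
E now [-14.9 -27.  277.8] joints [-30.4  29.9  73.3  37.2 102.6 -33.8] F [-0.9 -0.6 -0.5]
shift mm [-177.2   -0.4  215.6] rotvec [-0.004  0.001  0.006]
```

>>> {"fn": "move_arm", "kwargs": {
  "xyz": [
    [13,0,3],
    [13,0,4],
    [8,0,2],
    [0,0,0],
    [-15,0,-5],
    [-20,0,-20],
    [0,0,-40],
    [0,0,-40]
  ],
  "rotation": [
    [0,0,0],
    [0,0,0],
    [0,0,0],
    [0,0,0],
    [0,0,0],
    [0,0,0],
    [0,0,0],
    [0,0,0]
  ],
  "fingers": 0
}}

```text
time_s: 6.65
tool_pos: [0.5679, -0.0997, 0.3425]
tcp_rot: [-179.8, -45.1, 92.9]
ft_force: [1.0, 0.1, 0.6]
gripper_width: 0.0003
finger_force: 0.0
```

```bash
python3 - <<'E'
from h import *
covang()
s=get_state(); p,d=read_camera('wrist'); cv2.imwrite('pics/w1.png',p[:,:,::-1]); np.save('pics/w1.npy',d)
T=calibration('wrist')['tool_from_camera']; c=calibration('wrist')
_,tp,M=tool()
# rod mask: points in enclosure frame near rod plane
v,u=np.mgrid[0:420,0:560]; C=np.stack([(u-c['cx'])/c['fx']*d,-(v-c['cy'])/c['fy']*d,-d],-1)
W=(C@T[:3,:3].T+T[:3,3])@M.T+tp; Q=(W-HG)@np.c_[ex,ey,ez]*1e3+[0,105,100]; np.save('pics/q1.npy',Q)
m=(d>0)&(abs(Q[...,0]-25)<25)&(Q[...,1]>-85)&(Q[...,1]<80)&(Q[...,2]>40)&(Q[...,2]<130)
print(m.sum())
for y in range(-80,80,10):
    k=m&(abs(Q[...,1]-y)<5)
    if k.sum()>5: print(y,k.sum(),np.median(Q[k],0).round(1),np.percentile(Q[k][:,0],[2,98]).round(1),Q[k][:,2].max().round(1))
target(25,9,72,45)
E
```

```text
cover ang median 1.141 [1.131 1.163] 456
361
-10 13 [30.1 -7.9 77.7] [27.5 32.1] 78.9
0 46 [27.4  1.3 78.3] [20.4 32.1] 80.9
10 65 [25.   9.7 78.2] [19.4 32.4] 82.1
20 62 [25.9 20.1 78.7] [19.6 33. ] 81.0
30 44 [25.6 28.6 78.5] [19.9 31.6] 81.2
40 30 [26.2 40.1 77.1] [23.1 29.4] 78.2
50 31 [26.5 50.1 77. ] [23.4 29.8] 79.0
60 33 [25.4 59.8 76.7] [22.4 30.1] 78.6
70 36 [25.6 69.3 78.3] [21.2 30.3] 81.3
E now [ -14.2 -102.   344.6] joints [-36.1  32.   60.   37.2 114.6 -31.3] F [-0.5  1.3 -0.1]
shift mm [-113.6   38.4  271.6] rotvec [0.002 0.003 0.004]
```

View pics/w1.png

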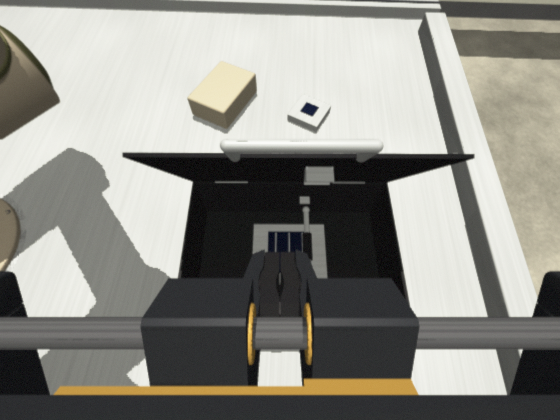

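The wrist view shows the rod lying level at px (305,200–245) with the funnel above it at (320,175). Depth confirms the sleeve at x≈25.6 with its top at z≈79. The cover stands at about 1.13. Now I go in for the sleeve.

>>> {"fn": "move_arm", "kwargs": {
  "xyz": [
    [-28,10,0],
    [-28,10,0],
    [-28,10,0],
    [-28,9,0],
    [0,0,40],
    [0,0,40],
    [0,0,40],
    [0,0,40]
  ],
  "rotation": [
    [0,0,0],
    [0,0,0],
    [0,0,0],
    [0,0,0],
    [0,0,0],
    [0,0,0],
    [0,0,0],
    [0,0,0]
  ],
  "fingers": 45
}}

```text
time_s: 7.55
tool_pos: [0.6045, -0.0607, 0.1481]
tcp_rot: [-179.9, -45.0, 92.9]
ft_force: [0.5, -0.7, -0.1]
gripper_width: 0.0447
finger_force: 0.0
```

```bash
python3 - <<'E'
from h import *
target(25.6,20,61,45)
E
```

```text
E now [ 23.6 -62.7 148.1] joints [-31.2  43.2  70.9  35.9  94.3 -40.7] F [ 0.5 -0.7 -0.1]
shift mm [ -3.2   2.6 120. ] rotvec [-0.005 -0.001  0.002]
```

>>> {"fn": "move_arm", "kwargs": {
  "xyz": [
    [-3,2,0],
    [0,0,30],
    [0,0,30],
    [0,0,30],
    [0,0,20],
    [0,0,10],
    [0,0,0],
    [0,0,0]
  ],
  "rotation": [
    [0,0,0],
    [0,0,0],
    [0,0,0],
    [0,0,0],
    [0,0,0],
    [0,0,0],
    [0,0,0],
    [0,0,0]
  ]
}}

```text
time_s: 8.35
tool_pos: [0.6035, 0.0199, 0.064]
tcp_rot: [179.9, -45.0, 93.1]
ft_force: [0.3, 0.1, 0.5]
gripper_width: 0.0447
finger_force: 0.0
```

>>> {"fn": "move_arm", "kwargs": {
  "xyz": [
    [0,0,0],
    [0,0,0],
    [0,0,0],
    [0,0,0],
    [0,0,0],
    [0,0,0],
    [0,0,0],
    [0,0,0]
  ],
  "rotation": [
    [0,0,0],
    [0,0,0],
    [0,0,0],
    [0,0,0],
    [0,0,0],
    [0,0,0],
    [0,0,0],
    [0,0,0]
  ],
  "fingers": 0,
  "squeeze": 8
}}

```text
time_s: 9.15
tool_pos: [0.6031, 0.0207, 0.0635]
tcp_rot: [180.0, -45.0, 93.0]
ft_force: [1.3, -1.5, -0.0]
gripper_width: 0.0136
finger_force: 8.0
```

```bash
python3 - <<'E'
from h import *
target(25.6,20,61,45)
# arc plan: grasp g at radius from pivot; tool tilt = 45 + part of rotation (phi = min(th, .6*th)); TCP 15.5 past
def tcp(th,tilt): 
    t=np.radians(tilt); return np.array([-83+92*np.cos(th)+15.5*np.sin(t),72+92*np.sin(th)-15.5*np.cos(t)])
N=20; th=np.linspace(0,1.03,N+1)
for full in (0.,.5):
    print('frac',full)
    for a,b in zip(th,th[1:]):
        ta,tb=45+full*np.degrees(a),45+full*np.degrees(b); D=tcp(b,tb)-tcp(a,ta); t=np.radians(ta)
        print(b.round(3),(D@[np.cos(t),np.sin(t)]).round(1),(D@[np.sin(t),-np.cos(t)]).round(1))
E
```

```text
E now [26.1 18.7 63.5] joints [-24.7  46.8  78.8  39.2  81.7 -43.3] F [ 1.3 -1.5 -0. ]
shift mm [-0.8 -0.5  2.7] rotvec [-0.003  0.001  0.004]
frac 0.0
0.052 3.3 -3.4
0.103 3.1 -3.6
0.155 2.9 -3.8
0.206 2.7 -3.9
0.258 2.5 -4.0
0.309 2.3 -4.2
0.361 2.1 -4.3
0.412 1.8 -4.4
0.464 1.6 -4.5
0.515 1.4 -4.5
0.566 1.1 -4.6
0.618 0.9 -4.6
0.67 0.7 -4.7
0.721 0.4 -4.7
0.773 0.2 -4.7
0.824 -0.1 -4.7
0.876 -0.3 -4.7
0.927 -0.5 -4.7
0.978 -0.8 -4.7
1.03 -1.0 -4.6
frac 0.5
0.052 3.7 -3.4
0.103 3.6 -3.5
0.155 3.5 -3.6
0.206 3.4 -3.7
0.258 3.3 -3.8
0.309 3.2 -3.8
0.361 3.1 -3.9
0.412 3.0 -4.0
0.464 2.9 -4.0
0.515 2.8 -4.1
0.566 2.7 -4.2
0.618 2.6 -4.2
0.67 2.5 -4.3
0.721 2.4 -4.3
0.773 2.2 -4.4
0.824 2.1 -4.4
0.876 2.0 -4.5
0.927 1.9 -4.5
0.978 1.8 -4.5
1.03 1.7 -4.6
```

>>> {"fn": "move_arm", "kwargs": {
  "xyz": [
    [7,0,-7],
    [7,0,-7],
    [6.5,0,-7.5],
    [6,0,-8],
    [6,0,-8],
    [5.5,0,-8],
    [5,0,-8.5],
    [4.5,0,-8.5]
  ],
  "rotation": [
    [0,0.052,0],
    [0,0.052,0],
    [0,0.052,0],
    [0,0.052,0],
    [0,0.052,0],
    [0,0.052,0],
    [0,0.052,0],
    [0,0.052,0]
  ]
}}

```text
time_s: 9.95
tool_pos: [0.6042, -0.0036, 0.1361]
tcp_rot: [-179.8, -68.9, 92.9]
ft_force: [1.2, -1.9, -5.9]
gripper_width: 0.0136
finger_force: 8.0
```

>>> {"fn": "move_arm", "kwargs": {
  "xyz": [
    [4,0,-9],
    [3.5,0,-9],
    [0,0,0],
    [0,0,0],
    [0,0,0],
    [0,0,0],
    [0,0,0],
    [0,0,0]
  ],
  "rotation": [
    [0,0.052,0],
    [0,0.052,0],
    [0,0,0],
    [0,0,0],
    [0,0,0],
    [0,0,0],
    [0,0,0],
    [0,0,0]
  ]
}}

```text
time_s: 10.75
tool_pos: [0.6049, -0.0174, 0.1492]
tcp_rot: [-179.8, -74.7, 92.8]
ft_force: [-1.3, -3.5, -8.1]
gripper_width: 0.0135
finger_force: 8.0
```

```bash
python3 - <<'E'
from h import *
s,p,M=tool(); g=toE(p-M[:,2]*.0155); print('grasp E',g.round(1),'rod ang',np.arctan2(g[2]-72,g[1]+83).round(3),'r',np.hypot(g[2]-72,g[1]+83).round(1), s['joint_pos'].round(1) if hasattr(s['joint_pos'],'round') else s['joint_pos'])
covang()
c=calibration('wrist'); T=c['tool_from_camera']; p_,d=read_camera('wrist'); cv2.imwrite('pics/w2.png',p_[:,:,::-1])
v,u=np.mgrid[0:420,0:560]; C=np.stack([(u-c['cx'])/c['fx']*d,-(v-c['cy'])/c['fy']*d,-d],-1)
W=(C@T[:3,:3].T+T[:3,3])@M.T+p; Q=(W-HG)@np.c_[ex,ey,ez]*1e3+[0,105,100]
m=(d>0)&(abs(Q[...,0]-25)<12)&(Q[...,1]>-60)&(Q[...,1]<60)&(Q[...,2]>165)&(Q[...,2]<225)
for z in range(165,226,4):
    k=m&(abs(Q[...,2]-z)<2)
    if k.sum()>2: print(z,k.sum(),np.median(Q[k],0).round(1))
E
```

```text
grasp E [ 26.2 -34.4 153.3] rod ang 1.032 r 94.7 [-32.5  52.7  70.9  55.9 108.7 -44.3]
cover ang median 1.14 [1.131 1.165] 216
165 349 [ 23.6 -44.4 166. ]
169 674 [ 24.9 -51.3 168.6]
173 155 [ 26.3 -22.2 173.1]
177 157 [ 25.9 -19.8 176.8]
181 167 [ 26.3 -17.2 180.9]
185 154 [ 25.8 -14.6 184.8]
189 209 [ 25.8 -11.5 189.6]
193 319 [ 25.8  57.2 193.2]
197 340 [ 25.8  55.6 197.1]
201 395 [ 25.8  53.  201.2]
205 294 [ 25.8  51.4 204.4]
213 214 [ 25.   30.7 213.9]
217 392 [ 25.   32.7 216.9]
221 384 [ 25.   35.7 221. ]
225 198 [ 25.   37.9 224. ]
```

View pics/w2.png

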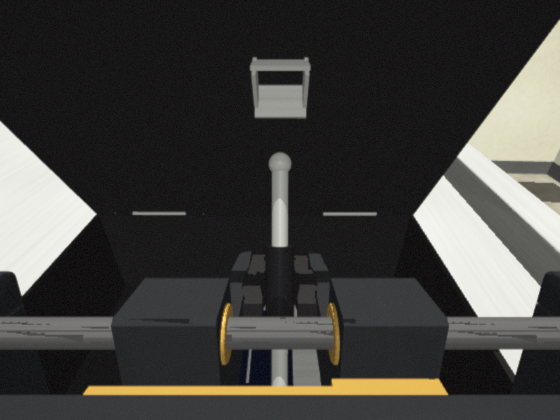

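The rod stands upright under the funnel and the ball at px (280,160) is in line with it. The rod axis fits to about 1.0 rad, so I nudge it up slightly, release and back away.

>>> {"fn": "move_arm", "kwargs": {
  "xyz": [
    [1,0,-2],
    [0.5,0,-2],
    [0,0,0],
    [0,0,0],
    [0,0,0],
    [0,0,0],
    [0,0,0],
    [0,0,0]
  ],
  "rotation": [
    [0,0,0],
    [0,0,0],
    [0,0,0],
    [0,0,0],
    [0,0,0],
    [0,0,0],
    [0,0,0],
    [0,0,0]
  ]
}}

```text
time_s: 11.65
tool_pos: [0.6052, -0.0208, 0.1524]
tcp_rot: [180.0, -74.8, 93.1]
ft_force: [-3.7, -3.0, -4.6]
gripper_width: 0.0136
finger_force: 8.0
```

>>> {"fn": "move_arm", "kwargs": {
  "xyz": [
    [0,0,0],
    [0,0,0],
    [0,0,0],
    [0,0,0],
    [0,0,-15],
    [0,0,-40],
    [0,0,-45],
    [0,0,-40]
  ],
  "rotation": [
    [0,0,0],
    [0,0,0],
    [0,0,0],
    [0,0,0],
    [0,0,0],
    [0,0,0],
    [0,0,0],
    [0,0,0]
  ],
  "fingers": 45
}}

```text
time_s: 12.45
tool_pos: [0.6121, -0.1585, 0.1901]
tcp_rot: [179.9, -74.7, 93.1]
ft_force: [0.2, -0.8, 0.4]
gripper_width: 0.045
finger_force: 0.0
```

```bash
cat >> h.py <<'E'
def rod(z0=90,z1=200):
    s,p,M=tool(); c=calibration('wrist'); T=c['tool_from_camera']; p_,d=read_camera('wrist'); cv2.imwrite('pics/w3.png',p_[:,:,::-1])
    v,u=np.mgrid[0:420,0:560]; C=np.stack([(u-c['cx'])/c['fx']*d,-(v-c['cy'])/c['fy']*d,-d],-1)
    W=(C@T[:3,:3].T+T[:3,3])@M.T+p; Q=(W-HG)@np.c_[ex,ey,ez]*1e3+[0,105,100]
    m=(d>0)&(abs(Q[...,0]-25)<9)&(Q[...,1]>-70)&(Q[...,1]<12)&(Q[...,2]>165)&(Q[...,2]<193)
    P=Q[m]; k=np.polyfit(P[:,2],P[:,1],1); print('rod n',len(P),'mean',P.mean(0).round(1),'slope ang',np.arctan2(1,k[0]).round(3))
    th=1.
    for _ in range(5): th=np.arctan2(*(np.median(P,0)[[2,1]]+[-4*np.cos(th),4*np.sin(th)]-[72,-83]))
    print('rod ang',th.round(3))
E
python3 - <<'E'
from h import *
rod(); covang()
a=1.125; b=np.array([105-250*np.cos(a)+2*np.sin(a),100+250*np.sin(a)+2*np.cos(a)]); s=.7071; n=np.array([s,s]); t=np.array([s,-s])
target(-15,*(b+32*n+20*t),45)
E
```

```text
rod n 382 mean [ 26.2 -26.4 177.3] slope ang 0.959
rod ang 1.038
cover ang median 1.141 [1.13  1.162] 453
E now [  26.5 -163.6  190.2] joints [-41.7  58.2  52.3  54.8 122.6 -37.7] F [-0.   0.1 -0.3]
shift mm [192.5 -41.  153.8] rotvec [ 0.002 -0.517  0.003]
```

>>> {"fn": "move_arm", "kwargs": {
  "xyz": [
    [0,-10,-20],
    [0,-10,0],
    [0,-10,0],
    [0,-11,0],
    [30,0,0],
    [42,0,0],
    [42,0,0],
    [42,0,0]
  ],
  "rotation": [
    [0,-0.13,0],
    [0,-0.13,0],
    [0,-0.13,0],
    [0,-0.127,0],
    [0,0,0],
    [0,0,0],
    [0,0,0],
    [0,0,0]
  ],
  "fingers": 0
}}

```text
time_s: 13.35
tool_pos: [0.5662, -0.0661, 0.3063]
tcp_rot: [-180.0, -45.2, 93.0]
ft_force: [0.9, -0.4, 1.0]
gripper_width: 0.0005
finger_force: 0.0
```

>>> {"fn": "move_arm", "kwargs": {
  "xyz": [
    [42,0,0],
    [42,0,0],
    [10,0,0],
    [0,0,0],
    [0,0,0],
    [0,0,0],
    [0,0,0],
    [0,0,0]
  ],
  "rotation": [
    [0,0,0],
    [0,0,0],
    [0,0,0],
    [0,0,0],
    [0,0,0],
    [0,0,0],
    [0,0,0],
    [0,0,0]
  ]
}}

```text
time_s: 14.15
tool_pos: [0.5632, -0.0017, 0.3709]
tcp_rot: [-179.9, -45.2, 92.9]
ft_force: [0.1, -0.2, -0.5]
gripper_width: 0.0003
finger_force: 0.0
```

```bash
python3 - <<'E'
from h import *
covang()
f=lambda a:np.array([105-250*np.cos(a)+2*np.sin(a),100+250*np.sin(a)+2*np.cos(a)]); s=.7071; n=np.array([s,s]); t=np.array([s,-s])
target(-15,*(f(1.125)+32*n+20*t),45)
A=np.arange(1.125,.74,-.03)
for a0,a1 in zip(A,A[1:]): D=f(a1)-f(a0); print(a1.round(3),(D@n).round(1),(D@t).round(1))
E
```

```text
cover ang median 1.14 [1.13  1.164] 454
E now [-14.8  -1.7 371.1] joints [-28.4  25.9  65.7  40.2 110.5 -24.4] F [0.6 0.6 0.5]
shift mm [ 0.8  0.  52.1] rotvec [-0.004 -0.003  0.003]
1.095 -7.1 -2.4
1.065 -7.2 -2.2
1.035 -7.2 -2.0
1.005 -7.3 -1.8
0.975 -7.3 -1.6
0.945 -7.4 -1.4
0.915 -7.4 -1.1
0.885 -7.4 -0.9
0.855 -7.5 -0.7
0.825 -7.5 -0.5
0.795 -7.5 -0.2
0.765 -7.5 -0.0
```

>>> {"fn": "move_arm", "kwargs": {
  "xyz": [
    [0,0,18],
    [0,0,18],
    [0,0,16],
    [-8,0,0],
    [-8,0,0],
    [-5,0,-1],
    [-6,0,-2],
    [-7,0,-2]
  ],
  "rotation": [
    [0,0,0],
    [0,0,0],
    [0,0,0],
    [0,0,0],
    [0,0,0],
    [0,0,0],
    [0,0,0],
    [0,0,0]
  ]
}}

```text
time_s: 15.0
tool_pos: [0.5627, 0.0074, 0.3145]
tcp_rot: [180.0, -45.2, 93.1]
ft_force: [-1.0, 1.4, 2.0]
gripper_width: 0.0007
finger_force: 1.2
```

```bash
python3 - <<'E'
from h import *
covang(); target(-15,0,0,45)
E
```

```text
cover ang median 1.084 [1.074 1.11 ] 519
E now [-14.9   6.5 313.8] joints [-27.7  27.   72.5  38.9 103.9 -29.1] F [-0.3 -0.4  2.3]
shift mm [-2.271e+02 -1.000e-01  2.167e+02] rotvec [-0.003 -0.003  0.003]
```

>>> {"fn": "move_arm", "kwargs": {
  "xyz": [
    [-6,0,-2],
    [-6,0,-2],
    [-6,0,-1.5],
    [-6,0,-1.5],
    [-6,0,-1.5],
    [-6,0,-1],
    [-6,0,-1],
    [-4,0,-0.5]
  ],
  "rotation": [
    [0,0,0],
    [0,0,0],
    [0,0,0],
    [0,0,0],
    [0,0,0],
    [0,0,0],
    [0,0,0],
    [0,0,0]
  ]
}}

```text
time_s: 15.85
tool_pos: [0.5648, -0.0325, 0.289]
tcp_rot: [-180.0, -45.2, 93.0]
ft_force: [0.2, 3.0, 0.1]
gripper_width: 0.0006
finger_force: 0.7
```

```bash
python3 - <<'E'
from h import *
covang(); target(-15,0,0,45)
E
```

```text
cover ang median 0.899 [0.886 0.922] 674
E now [-14.8 -32.9 288.7] joints [-30.9  29.8  71.9  37.3 104.2 -33. ] F [ 1.1 -0.   0.2]
shift mm [-1.815e+02  1.000e-01  2.269e+02] rotvec [-0.004 -0.003  0.003]
```

>>> {"fn": "move_arm", "kwargs": {
  "xyz": [
    [-4,0,-0.5],
    [-4,0,-0.5],
    [-4,0,0],
    [-3,0,0],
    [-3,0,0],
    [-2,0,0],
    [-2,0,0],
    [0,0,0]
  ],
  "rotation": [
    [0,0,0],
    [0,0,0],
    [0,0,0],
    [0,0,0],
    [0,0,0],
    [0,0,0],
    [0,0,0],
    [0,0,0]
  ]
}}

```text
time_s: 16.7
tool_pos: [0.5656, -0.0479, 0.275]
tcp_rot: [179.9, -45.2, 93.1]
ft_force: [-1.5, 2.2, 4.3]
gripper_width: 0.0006
finger_force: 2.4
```

```bash
python3 - <<'E'
from h import *
covang(); target(-15,0,0,45)
E
```

```text
cover ang median 0.815 [0.802 0.841] 728
E now [-14.6 -48.1 275. ] joints [-32.1  31.2  71.8  36.7 103.9 -34.9] F [-1.   1.4  5.6]
shift mm [-161.2   -0.3  228. ] rotvec [-0.003 -0.003  0.004]
```

>>> {"fn": "move_arm", "kwargs": {
  "xyz": [
    [-1.5,0,0],
    [-1.5,0,0],
    [-1,0,0],
    [-1,0,0],
    [-1,0,0],
    [0,0,0],
    [0,0,0],
    [0,0,0]
  ],
  "rotation": [
    [0,0,0],
    [0,0,0],
    [0,0,0],
    [0,0,0],
    [0,0,0],
    [0,0,0],
    [0,0,0],
    [0,0,0]
  ]
}}

```text
time_s: 17.55
tool_pos: [0.5657, -0.0493, 0.2738]
tcp_rot: [179.7, -45.5, 93.5]
ft_force: [-4.7, 16.6, 20.8]
gripper_width: 0.0011
finger_force: 13.4
```

```bash
python3 - <<'E'
from h import *
covang(); target(-15,0,0,45)
E
```

```text
cover ang median 0.81 [0.797 0.834] 742
E now [-14.6 -49.5 273.9] joints [-32.3  31.4  71.7  36.8 104.1 -35.4] F [-5.  17.1 20.2]
shift mm [-160.7   -0.9  227.2] rotvec [-0.004 -0.009  0.01 ]
```

The force rose to about 26 N with the angle unchanged, so it is firmly stopped. I back off and look from the front.

>>> {"fn": "move_arm", "kwargs": {
  "xyz": [
    [6,0,0],
    [20,0,0],
    [10,0,-20],
    [0,0,-40],
    [0,0,-40],
    [0,0,-40],
    [0,0,-40],
    [0,0,0]
  ],
  "rotation": [
    [0,0,0],
    [0,0,0],
    [0,0,0],
    [0,0,0],
    [0,0,0],
    [0,0,0],
    [0,0,0],
    [0,0,0]
  ]
}}

```text
time_s: 18.4
tool_pos: [0.5714, -0.1577, 0.4246]
tcp_rot: [179.7, -44.9, 93.0]
ft_force: [0.7, 0.9, -0.8]
gripper_width: 0.0005
finger_force: 0.0
```

>>> {"fn": "move_arm", "kwargs": {
  "xyz": [
    [-20,10,0],
    [-40,10,0],
    [-40,10,0],
    [-40,10,0],
    [-40,0,0],
    [-20,0,0],
    [0,0,0],
    [0,0,0]
  ],
  "rotation": [
    [0,0,0],
    [0,0.1,0],
    [0,0.1,0],
    [0,0.1,0],
    [0,0.1,0],
    [0,0.1,0],
    [0,0,0],
    [0,0,0]
  ]
}}

```text
time_s: 19.2
tool_pos: [0.6177, -0.2671, 0.262]
tcp_rot: [-180.0, -73.7, 93.0]
ft_force: [0.8, 0.6, 0.4]
gripper_width: 0.0008
finger_force: 0.0
```

```bash
python3 - <<'E'
from h import *
covang('end'); target(25,-150,150,75); rod()
E
```

```text
cover ang median 0.816 [0.805 0.842] 726
E now [  26.9 -269.2  263.9] joints [-46.9  66.3  24.4  64.6 137.  -19.7] F [ 0.4 -0.4 -0.1]
shift mm [-75.4  -1.5 146.6] rotvec [-0.005  0.026  0.004]
rod n 217 mean [ 25.2 -21.6 179.2] slope ang 0.738
rod ang 1.04
```

View pics/w3.png

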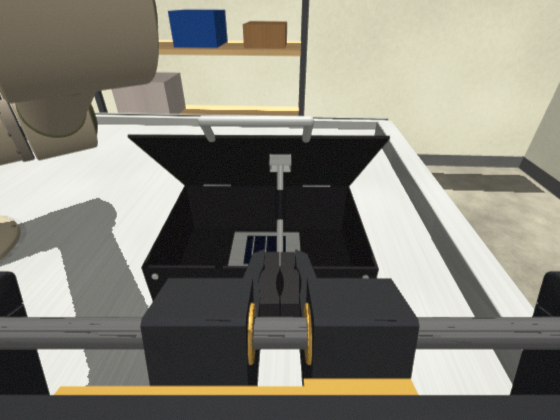

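The ball end at px (280,165) is inside the funnel, the cover rests on the rod and the gripper is clear. One check of the cover slope that doesn't depend on its thickness:

```bash
python3 - <<'E'
from h import *
for n in('top','scene'):
    P=cover(n); a=.8; N=np.array([np.sin(a),np.cos(a)]); L=np.array([-np.cos(a),np.sin(a)])
    q=P[:,1:]-[105,100]; h=q@N; l=q@L; m=(abs(P[:,0])<135)&(abs(h)<14)&(l>25)&(l<195)
    h,l=h[m],l[m]
    for _ in range(4):
        k=np.polyfit(l,h,1); r=h-np.polyval(k,l); g=abs(r)<2*r.std()+1e-6; h,l=h[g],l[g]
    print(n,len(l),'angle',a+np.arctan(k[0]),'offset',k[1],r.std())
E
```

```text
top 1488 angle 0.7759250625296159 offset 5.500973357027264 0.9964933754512014
scene 1834 angle 0.7758214881670247 offset 4.898139219775303 1.123652774788389
```

```bash
python3 -c "
from workcell import *
print(finish_job())"
```

```text
the job is handed in; nothing more can be done
None
```

The job is handed in: the cover rests propped at about 0.78 rad (measured on two cameras) with the rod's ball in the holding socket, the gripper clear and the bystanders never approached, but the judge's verdict was not shown.

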